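# Shut the enamelling kiln and drop its latch bar into the keeper

## Task

Shut the bench enamelling kiln, which is cold and standing ajar: swing its door to by the handle of the gravity latch bar, lift the bar over the keeper's front lip, press the door in against its springy rope gasket and let the bar down until it sits fully at the bottom of the keeper's notch, so that the latch alone holds the door. How far in the notch lies has to be felt: do not force the bar against the keeper. Leave the other things on the bench and on the kiln where they are, and let go.

Things in the scene. Friction and masses are not known exactly. Their poses are not given: they have to be found in the camera images.
- kiln: small bench enamelling kiln, 280 x 280 mm, top 290 mm above the bench, aluminium case on a blue control base; fixed to the bench, it cannot slide. Origin: centre of its underside, on the bench. Its front (door side) looks along its own -x; z is up. The door hinges on its -y side, the brass keeper is on its +y side.
- kiln_hinge (a point): a point on the door's upright hinge axis, at the height of the latch pivot: 215 mm above the bench, at (-150, -135) mm in the kiln's own x and y.
- door (a joint): angle of the blue kiln door (rad) about the upright axis through kiln_hinge; 0 = pressed in as far as it goes, grows as it opens (anticlockwise seen from above). It stays where it is left. Below 0.086 it presses on the rope gasket, a spring of 45 N m/rad that pushes it open again (15 N at the handle near 0.01). The bar lies in the notch at a door angle between 0.016 and 0.068.
- door_edge (a point): middle of the door's upright free edge, on its outer face. The door is 250 mm wide, 195 mm high and 38 mm thick; its top edge is 275 mm above the bench.
- latch (a joint): angle of the latch bar (rad) about its pivot bolt on the door, whose axis is square to the door's face. 0 = level, and then its lower edge is at the height of the notch floor; grows as the free end is lifted, to 0.45 at most; with the door open it hangs on its stop at -0.06. It falls by its own weight, about 2 to 3 N at the handle. To clear the keeper's lip it must be lifted to 0.13 or more.
- latch_bar: flat steel latch bar 215 mm long, 20 mm high, 8 mm thick, 12 mm off the door's outer face. Origin on the pivot axis, mid-thickness; at door and latch 0 it lies at (-56, 105, 0) mm from kiln_hinge in the kiln's axes and its own axes are parallel to the kiln's. It runs from 18 mm on the -y side of the pivot to 197 mm on the +y side, past the door's edge and across the keeper.
- latch_grip (a point): middle of the grasp on the latch handle: a round black rod 14 mm in diameter that stands out of the bar's face along the bar's -x for 75 mm and ends in a disc 22 mm in diameter. The point is on the rod's axis, 40 mm out from the bar's face, at (-44, 100, 0) mm in the bar's frame; free above and on both sides.
- keeper_mid (a point): middle of the notch floor AS IT WOULD BE at mid setting, at (-217.9, 147, 205) mm in the kiln's frame, 177 mm from the pivot along the bar. The keeper is a brass plate 10 mm thick, set in or out along the kiln's x on two slotted screw holes by up to 7 mm either way; this point does not show its setting. The notch is 10.5 mm wide along x and 22 mm deep, open at the top.
- keeper_top (a point): top edge of the keeper plate at the inner wall of the notch, as at mid setting (really up to 7 mm in or out): 227 mm above the bench, level on to the case. The outer wall is a lip 8 mm thick of the same height. A bar resting on this edge slides out with the door and drops into the notch if kept lightly down. Let go half-way down, it jams on the lip under the gasket's push.
- pliers_yellow: yellow-handled cutters, 140 mm long, lying flat; a bystander, to be left where it is. Origin at its underside, in the middle.
- pliers_blue: dark blue-handled long-nose pliers, 160 mm long, lying flat; a bystander, to be left where it is. Origin at its underside, in the middle.
- bench_block: steel bench block 75 mm square on a 115 mm square black rubber pad, 47 mm high in all; a bystander, to be left where it is. Origin at its underside, in the middle.
- hammer: hammer with a dark wooden handle, 250 mm long, lying down; a bystander, to be left where it is. Origin at its underside, in the middle.
- enamel_jar: amber jar with a black cap, 48 mm in diameter, 62 mm high; a bystander, to be left where it is. Origin at its underside, in the middle.
- dapping_cube: wooden dapping cube of 60 mm; a bystander, to be left where it is. Origin at its underside, in the middle.
- trivet: small three-legged steel firing trivet, 72 mm across, 22 mm high; a bystander, to be left where it is. Origin at its underside, in the middle.
- firing_rack: steel wire firing rack, 100 mm square, 17 mm high, lying on top of the kiln; a bystander, to be left where it is. Origin at its underside, in the middle.

How it is judged:
By the outcome, as a careful person would: the job done as asked, in the order asked, and still so for the second after the job is handed in, with the robot touching nothing.
It also fails if it takes over 64 s, if anything falls off the work surface, if the arm or the gripper's body presses on something with over 40 N, if the wrist force passes 120 N, or if a joint passes its speed limit or range.

## Robot

A 6-joint arm with a two-finger parallel gripper is mounted at the origin on the work surface. World frame = base frame: x ahead of the robot, y to its left, z up, the work surface at z = 0. Lengths are in m, angles in rad, forces in N, time in s.
With the tool pointing down it reaches from about 0.4 to 0.825 m from the base axis. Payload 7 kg.
Tool frame: the origin (TCP) lies midway between the tips of the shut fingers; the grasp point (between the pads) lies 19 mm behind it; z points along the fingers, y is the line along which they close (so a half turn about z gives the same grasp; the last joint's range is limited). The gripper opens to 88 mm and grips with 3 to 60 N. Pads are 19 mm wide; open, the fingers measure 130 mm over their backs; the gripper's body (78 mm by 193 mm) begins 47 mm behind the grasp point.
Start: joints at [-1.023, 0.359, 0.012, 0, -1.224, -0.288], TCP at [0.173, -0.652, 0.227] pointing down, gripper open.
Joint ranges: [-3.07, 3.07], [-1.43, 2.12], [-1.02, 1.25], [-3.03, 1.67], [-3.05, -0], [-3.03, 3.03]. Speed limits (rad/s): [2.39, 2.39, 3.01, 3.14, 3.14, 3.14].

## Interface

Orientations are given as [roll, pitch, yaw] about the fixed x, y, z axes, in that order (R = Rz(yaw) Ry(pitch) Rx(roll)).
In Python, from station import telemetry, eyes, ticket, recognise, trace gives the robot as it stands. The module is installed in compiled form; this text tells all that it offers.
- The arm moves only by the tool servo_tool, never from a script. Its argument "series" is a list that holds one entry, the list of rows, each a list of 4 numbers: the shift along the tool's x, y, z in mm, then the turn about the tool's z in rad. In form: [[[x, y, z, roll], ...]]. A call has exactly 10 rows; each row shifts and turns the commanded pose from where the row before left it, along the tool's axes as they then stand; what a row does not reach is not made up. A row lasts 1/12 s, in which the tool goes at most 41.7 mm and 7.16 degrees, less where a joint would pass 70% of its speed; a pose out of reach is approached as far as the arm can. A call is refused whole if a number of a shift passes 41.7 or a number of a turn 0.125, either way. A call with a gripper value outside its range is refused whole. "claw" is the gripper's target within -1 to 1 (shut at 1, half-way at 0, fully open at -1), set as the call begins (left out, the last holds). The fingers move at their own pace and stop on an object; "grip_force" is the grip in N (left out, the last holds). Time passes only in rows, so rows that do not move let the fingers close, or fill a call up. It gives the time, the measured TCP pose, the force, the opening and the grip force at its end, in the units of the state.
- telemetry.get_state(): the state, without advancing time (a new reading comes with each control period).
- eyes.grab_frame(name): name is "scene" or "top" or "wrist"; returns the picture (480x640x3 uint8, red, green, blue); there is no depth.
- eyes.calibration(name): a dict with "mtx" (3x3 intrinsics, pixels), "rvec" (rotation vector, rad) and "tvec" (3), from world to camera coordinates, as OpenCV has them. Camera axes: x right, y down, z forward; pixel columns grow to the right and rows downward; lengths in m; the calibration is good to about 2 mm. The wrist camera is an equidistant fisheye: a pixel r from the principal point sees the ray r / f radians off the axis. A picture is of the moment at which its call begins: read the wrist's pose just before it. calibration takes no time and is no camera call; for the wrist camera it gives the pose at the moment of the call.
- ticket.job_done(): hands the job in; it is judged then, once.
Trained networks look in the newest picture that a camera, given by its name, has taken for a name from the list of things; names that differ only in an ending like _2 or _b are one class to them, and where a whole thing is asked for, a point or a joint stands for the part that bears it (a point fixed in the world has none). Each returns a list of dicts, best first, with "conf" (0 to 1); they miss things now and then, are a little off and sometimes report something else, mostly with a low value. They report only what shows in the picture. A call takes as long as a camera call.
- recognise(camera, name): "position" ([x, y, z] in m, in world coordinates, good to about 4 mm: the middle of the surface that is visible of it).
- trace(camera, name): "mask" (480x640 bool, what is visible of it).
The state is a dict: "t": time; "q": joint angles; "qd": joint speeds; "joint_efforts": joint torques, N m; "eef_pos": TCP position; "ee_rot": TCP orientation; "force": force on the tool from outside, world axes, zero at the start; "moment": the same for the moment, N m; "width": finger opening in m; "gripper_force": force on a finger pad.
Only numpy, scipy, OpenCV 4.12 (cv2) and the standard library are available. Lean on these libraries where they do the work, as an engineer would, in place of code of your own. Each camera call takes 0.05 s, during which the arm holds its last target. There are 200 camera calls.

## Working session

There is one attempt and no reset: what is moved stays moved. The work goes in short steps, Python scripts to look and compute and a tool call to move; the robot and the scene stay as the last step left them, time stands still between calls to the robot, and variables do not carry over. Pictures are saved under pics/ and viewed, at most 10 in all, crops included, and the job is handed in when it is done.

Besides the shell and the picture viewer there is one more tool, called after "Call:" by a JSON object that holds its "method" and its "body", one argument or row to a line. servo_tool: Moves the arm, as the interface text tells. Its arguments: {"type":"object","properties":{"series":{"type":"array"},"claw":{"type":"number"},"grip_force":{"type":"number"}},"required":["series"]}

```bash
mkdir -p pics
python3 - <<'E'
from station import telemetry, eyes, recognise
import cv2
s=telemetry.get_state(); print({k:(v if not hasattr(v,'round') else v) for k,v in s.items()})
ims=[]
for c in("scene","top"):
    im=eyes.grab_frame(c); cv2.imwrite(f"pics/{c}0.png",im[:,:,::-1])
    for n in("kiln","kiln_hinge","door","door_edge","latch_bar","latch_grip","keeper_mid","keeper_top","firing_rack","hammer","enamel_jar","dapping_cube","bench_block"):
        try: print(c,n,[(r["position"],r["conf"]) for r in recognise(c,n)[:2]])
        except Exception as e: print(c,n,e)
E
```

```text
{'t': 0.0, 'q': array([-1.02287994e+00,  3.59402575e-01,  1.10694015e-02, -3.38360532e-04,
       -1.22410040e+00, -2.88136819e-01]), 'qd': array([-0.00105564, -0.00060755, -0.00111101,  0.00090829, -0.00025061,
       -0.00081587]), 'joint_efforts': array([ 1.04900992e-03, -5.82720709e+01,  2.93060321e+01,  6.99753106e+00,
        6.84678686e-03, -1.65378224e-04]), 'eef_pos': array([ 0.1732566 , -0.65188557,  0.22561925]), 'ee_rot': array([ 3.13993251e+00, -1.60327857e-04, -2.88192818e+00]), 'force': array([-0.16860616,  0.92037159, -0.43830273]), 'moment': array([ 0.00398543,  0.02777437, -0.05454151]), 'gripper_force': 0.0, 'width': 0.0876280312346669}
scene kiln [([0.6677, -0.2505, 0.2903], 0.7)]
scene kiln_hinge [([0.6695, -0.2453, 0.2888], 0.92)]
scene door [([0.5529, -0.0868, 0.2376], 0.91), ([0.6152, -0.2834, 0.3045], 0.15)]
scene door_edge [([0.5624, 0.0153, 0.2173], 0.73), ([0.5526, -0.0872, 0.2424], 0.6)]
scene latch_bar [([0.5609, 0.0137, 0.2126], 0.61), ([0.6705, -0.2475, 0.2865], 0.3)]
scene latch_grip [([0.5614, 0.0127, 0.2177], 0.9)]
scene keeper_mid [([0.6707, -0.248
[... 342 characters left out ...]
[([0.6003, -0.2359, 0.2932], 0.83)]
top kiln_hinge [([0.5955, -0.2314, 0.2895], 0.95)]
top door [([0.5084, -0.0949, 0.2757], 0.95)]
top door_edge [([0.5124, -0.0947, 0.2737], 0.55)]
top latch_bar [([0.5122, -0.0108, 0.2159], 0.59)]
top latch_grip [([0.5124, -0.008, 0.2164], 0.77)]
top keeper_mid [([0.602, -0.232, 0.2895], 0.68), ([0.5095, -0.0938, 0.2762], 0.57)]
top keeper_top [([0.5963, -0.235, 0.2908], 0.61)]
top firing_rack [([0.6109, -0.2827, 0.3019], 0.79), ([0.5994, -0.2334, 0.2916], 0.39)]
top hammer [([0.4449, 0.1873, 0.0257], 0.7)]
top enamel_jar [([0.8127, -0.0219, 0.0643], 0.62)]
top dapping_cube [([0.347, 0.3208, 0.0571], 0.58)]
top bench_block [([0.6668, 0.4024, 0.0212], 0.61)]
```

View pics/scene0.png

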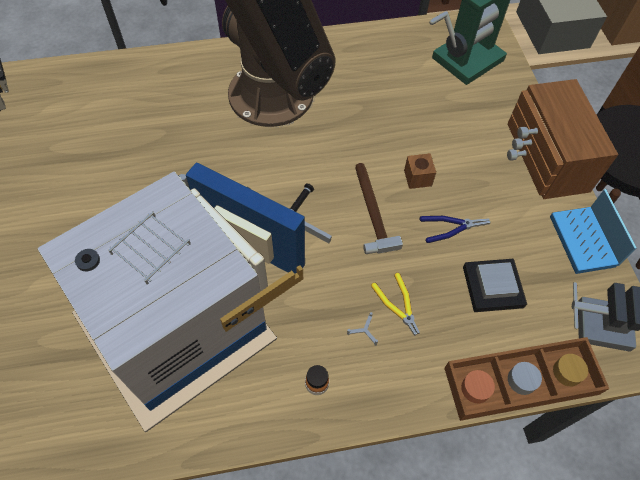

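View pics/top0.png

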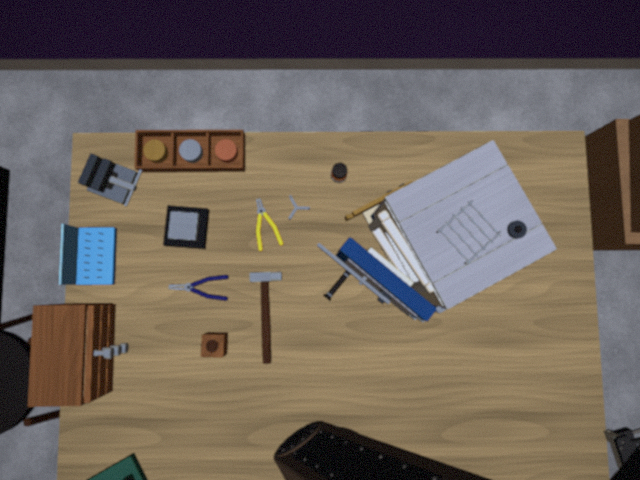

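Scene view: the kiln is at lower left with its door (blue) ajar. The handle is a black rod at (300,195), the keeper runs from (225,322) to (300,270), and the rack is on top. In the top view the kiln top corners are about (385,210), (492,142), (555,245), (445,307), and the handle runs (348,272)→(327,298).

Next I'll fit the kiln pose from its top corners, and the door angle from the handle and door.

Run:
```python
import cv2
a=cv2.imread("pics/top0.png")[130:330,310:570]; b=cv2.imread("pics/scene0.png")[150:410,30:340]
cv2.imwrite("pics/topz.png",cv2.resize(a,None,fx=3,fy=3,interpolation=cv2.INTER_CUBIC))
cv2.imwrite("pics/scenez.png",cv2.resize(b,None,fx=2.3,fy=2.3,interpolation=cv2.INTER_CUBIC))
```

```text
(no output)
```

View pics/topz.png

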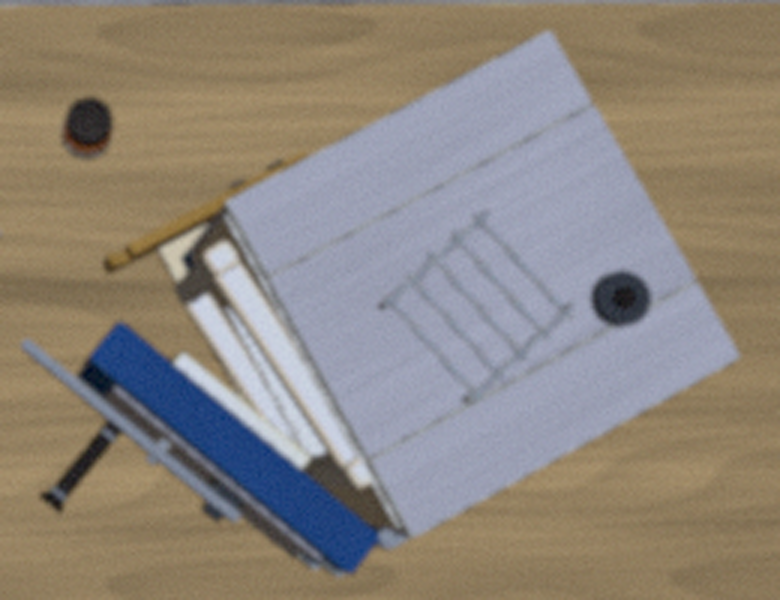

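View pics/scenez.png

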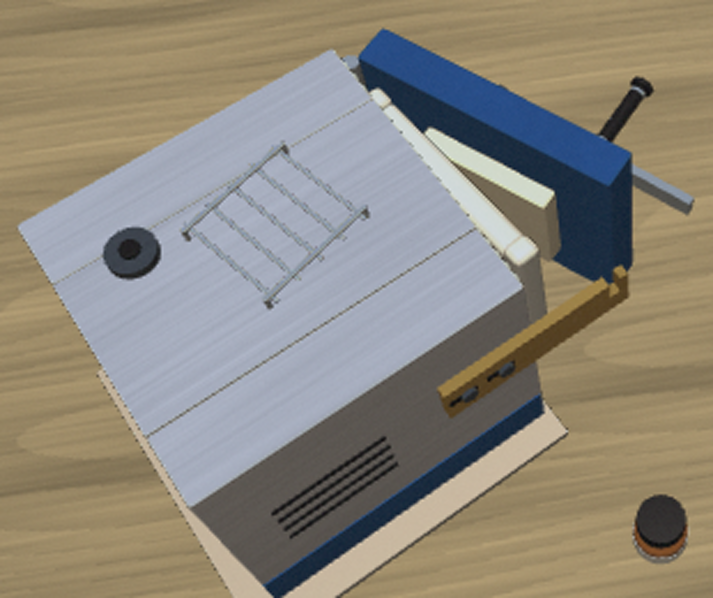

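Crops show: the top corners are sharp, the door's top face is clear in both, the handle disc is at (52,497) in the top crop and (641,88) in the scene crop, and the keeper arm ends in a small notch. I'll fit kiln pose and door angle jointly.

```bash
cat > h.py <<'E'
import numpy as np
def Rz(a): return np.array([[np.cos(a),-np.sin(a)],[np.sin(a),np.cos(a)]])
def door_pt(P,th,p):  # p local xy rel. hinge at door 0 -> world xy
    return P[:2]+Rz(P[2])@(np.array([-.15,-.135])+Rz(th)@np.array(p))
def grip(P,th,la):
    xy=door_pt(P,th,[-.100,.105+.1*np.cos(la)]); return np.r_[xy,.215+.1*np.sin(la)]
E
python3 - <<'E'
import numpy as np,cv2
from h import *
from station import eyes
from scipy.optimize import least_squares
K={"t":[(225,203),(550,32),(740,355),(408,535)],"s":[(523,290),(190,508),(18,228),(333,50)]}
D={"t":[(122,323),(88,360),(345,572),(378,540)],"s":[(612,185),(632,152),(385,30),(362,62)]}
H={"t":(52,497),"s":(641,88)}
off={"t":(np.array([310,130]),3),"s":(np.array([30,150]),2.3)}
cal={"t":eyes.calibration("top"),"s":eyes.calibration("scene")}
kc=[(-.14,.14),(.14,.14),(.14,-.14),(-.14,-.14)]
dc=[(-.002,.26),(-.04,.26),(-.04,.01),(-.002,.01)]
def res(v):
    P,th=v[:3],v[3]; r=[]
    X=[np.r_[P[:2]+Rz(P[2])@np.array(k),.29] for k in kc]+[np.r_[door_pt(P,th,d),.275] for d in dc]+[np.r_[door_pt(P,th,[-.135,.205]),.209]]
    for c in "ts":
        px=np.array(K[c]+D[c]+[H[c]])/off[c][1]+off[c][0]
        pr=cv2.projectPoints(np.array(X),cal[c]["rvec"],cal[c]["tvec"],cal[c]["mtx"],None)[0][:,0]
        r.append(pr-px)
    return np.array(r).ravel()
s=least_squares(res,[.65,-.24,-1.016,.35],loss="soft_l1")
print(s.x.round(4)); print(res(s.x).reshape(2,-1,2).round(1).tolist())
P=s.x[:3]
print("hinge",door_pt(P,0,[0,0]))
for th,la in((s.x[3],-.06),(.16,-.06),(.16,.2),(.08,.2),(.01,.2),(.04,0)): print(th,la,grip(P,th,la).round(4),"bar yaw",P[2]+th)
np.save("P.npy",s.x)
E
```

```text
[ 0.6349 -0.2927 -1.0873  0.3834]
[[[-0.7, -0.8], [-0.5, -1.6], [0.7, 0.1], [1.4, 1.4], [-2.8, -3.0], [-2.3, -2.2], [0.4, 0.2], [0.1, -2.7], [0.5, 0.8]], [[1.0, -2.2], [-0.5, 0.3], [-2.0, -1.5], [-0.9, -1.9], [0.9, 1.1], [2.8, 0.3], [0.3, -1.5], [-1.4, -1.9], [-0.8, 0.1]]]
hinge [ 0.44564105 -0.22265815]
0.38341028324636284 -0.06 [ 0.502  -0.0018  0.209 ] bar yaw -0.7038427769986784
0.16 -0.06 [ 0.5495 -0.0198  0.209 ] bar yaw -0.9272530602450412
0.16 0.2 [ 0.548  -0.0208  0.2349] bar yaw -0.9272530602450412
0.08 0.2 [ 0.5638 -0.0297  0.2349] bar yaw -1.0072530602450411
0.01 0.2 [ 0.577  -0.0384  0.2349] bar yaw -1.0772530602450412
0.04 0 [ 0.5732 -0.0336  0.215 ] bar yaw -1.0472530602450412
```

Call:
{"method": "servo_tool", "body": {
  "series": [
    [[0,0,-40,0],[0,0,-40,0],[0,0,-40,0],[-10,10,-40,0],[-20,20,-20,0],[-27,30,0,0],[-27,30,0,0],[-27,30,0,0],[-27,30,0,0],[-27,30,0,0]]
  ],
  "claw": -0.3,
  "grip_force": 40
}}

```text
t: 2.23
eef_pos: [0.2867, -0.4345, 0.406]
ee_rot: [-3.141, 0.0, -2.882]
force: [2.3, -0.1, -0.5]
width: 0.057
gripper_force: 0.0
```

Call:
{"method": "servo_tool", "body": {
  "series": [
    [[-27,30,0,0],[-27,30,0,0],[-27,30,0,0],[-27,30,0,0],[-27,30,0,0],[-27,30,0,0],[-27,30,0,0],[-27,30,0,0],[-27,30,0,0],[-27,30,0,0]]
  ]
}}

```text
t: 3.07
eef_pos: [0.4706, -0.0749, 0.4065]
ee_rot: [-3.142, 0.001, -2.881]
force: [0.4, -1.0, -0.1]
width: 0.0569
gripper_force: 0.0
```

Call:
{"method": "servo_tool", "body": {
  "series": [
    [[-27,30,0,0],[-27,30,0,0],[0,0,0,0.12],[0,0,0,0.12],[0,0,0,0.12],[0,0,0,0.12],[0,0,0,0.12],[0,0,0,0.12],[0,0,0,0.12],[0,0,0,0.12]]
  ]
}}

```text
t: 3.9
eef_pos: [0.507, -0.0051, 0.406]
ee_rot: [3.141, 0.0, 2.436]
force: [1.0, -0.1, -1.4]
width: 0.0572
gripper_force: 0.0
```

```bash
cat >> h.py <<'E'
import cv2
def fish(cal,X):
    p=cv2.Rodrigues(np.array(cal["rvec"],float))[0]@np.array(X)+np.ravel(cal["tvec"])
    r=np.hypot(p[0],p[1]); m=np.array(cal["mtx"]); t=np.arctan2(r,p[2])
    return np.array([m[0,2]+m[0,0]*t*p[0]/r, m[1,2]+m[1,1]*t*p[1]/r])
E
python3 - <<'E'
from h import *
from station import eyes,recognise
v=np.load("P.npy"); P,th=v[:3],v[3]
cal=eyes.calibration("wrist"); im=eyes.grab_frame("wrist")
R=cv2.Rodrigues(np.array(cal["rvec"],float))[0]; print("cam",(-R.T@np.ravel(cal["tvec"])).round(3))
for n in("latch_grip","latch_bar"): print(n,[(r["position"],r["conf"]) for r in recognise("wrist",n)[:2]])
im=im[:,:,::-1].copy()
pts={"grip":grip(P,th,-.06),"tip":np.r_[door_pt(P,th,[-.135,.205]),.209],"base":np.r_[door_pt(P,th,[-.06,.205]),.209],
"barend":np.r_[door_pt(P,th,[-.056,.302]),.213],"d1":np.r_[door_pt(P,th,[-.04,.26]),.275],"d2":np.r_[door_pt(P,th,[-.002,.26]),.275],
"k":np.r_[P[:2]+Rz(P[2])@[-.2179,.147],.227],"kc":np.r_[P[:2]+Rz(P[2])@[-.14,.14],.29]}
for k,X in pts.items():
    u=fish(cal,X); print(k,u.round(1)); cv2.circle(im,tuple(int(a) for a in u.round()),3,(0,0,255),1); cv2.putText(im,k,(int(u[0])+4,int(u[1])),0,.35,(0,255,0),1)
cv2.imwrite("pics/w1.png",im)
E
```

```text
cam [0.45  0.043 0.564]
latch_grip [([0.5059, -0.0121, 0.2168], 0.92)]
latch_bar [([0.5111, -0.0124, 0.2185], 0.86), ([0.5047, 0.3573, 0.0106], 0.22)]
grip [317.8 210.6]
tip [318.  174.7]
base [318.1 250. ]
barend [413.8 254.6]
d1 [382.4 294.7]
d2 [379.6 333.1]
k [394.8 346.1]
kc [364.1 435.1]
```

View pics/w1.png

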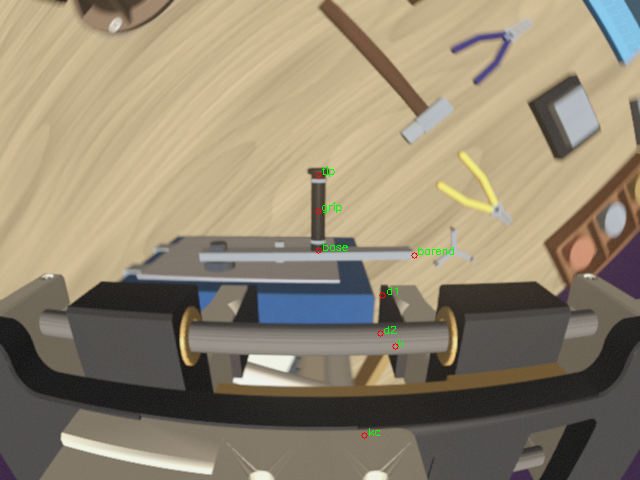

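The overlay lands on the handle: rod from (318,172) to (318,248), bar end at (415,255), all parallel to the tool axes. Only the door's free edge, my assumed value, is off, at about (370,292) instead of 382. I'll descend and grasp.

Call:
{"method": "servo_tool", "body": {
  "series": [
    [[6,-1,30,0],[0,0,30,0],[0,0,30,0],[0,0,30,0],[0,0,30,0],[0,0,25,0],[0,0,20,0],[0,0,12,0],[0,0,8,0],[0,0,0,0]]
  ]
}}

```text
t: 4.88
eef_pos: [0.5011, -0.0022, 0.1894]
ee_rot: [-3.139, -0.002, 2.444]
force: [-0.1, 0.0, 0.3]
width: 0.0572
gripper_force: 0.0
```

Call:
{"method": "servo_tool", "body": {
  "series": [
    [[0,0,0,0],[0,0,0,0],[0,0,0,0],[0,0,0,0],[0,0,0,0],[0,0,0,0],[0,0,0,0],[0,0,0,0],[0,0,0,0],[0,0,0,0]]
  ],
  "claw": 1,
  "grip_force": 40
}}

```text
t: 5.72
eef_pos: [0.5023, -0.0015, 0.191]
ee_rot: [3.141, 0.0, 2.442]
force: [0.2, 4.0, 1.3]
width: 0.0129
gripper_force: 40.0
```

Run:
```python
from h import *
from station import eyes,telemetry
from scipy.optimize import least_squares
K={"t":[(225,203),(550,32),(740,355),(408,535)],"s":[(523,290),(190,508),(18,228),(333,50)]}
H={"t":(52,497),"s":(641,88)}
off={"t":(np.array([310,130]),3),"s":(np.array([30,150]),2.3)}
cal={"t":eyes.calibration("top"),"s":eyes.calibration("scene")}
kc=[(-.14,.14),(.14,.14),(.14,-.14),(-.14,-.14)]
def res(v,full=0):
    P=v[:3]; th=-.7056-P[2]; r=[]
    X=[np.r_[P[:2]+Rz(P[2])@(np.array(k)*v[3:5]),.29] for k in kc]+[np.r_[door_pt(P,th,[-.135,.205]),.209]]
    for c in "ts":
        px=np.array(K[c]+[H[c]])/off[c][1]+off[c][0]
        r.append(cv2.projectPoints(np.array(X),cal[c]["rvec"],cal[c]["tvec"],cal[c]["mtx"],None)[0][:,0]-px)
    # grasp point, measured by the wrist camera
    r.append([(grip(P,th,-.06)[:2]-[.502,-.002])/.002])
    return np.concatenate(r).ravel()
s=least_squares(res,[.635,-.293,-1.087,1,1]); P=s.x[:3]
print(s.x.round(4), res(s.x).reshape(-1,2).round(1).tolist()); th=-.7056-P[2]
print("th",th,"hinge",door_pt(P,0,[0,0])); np.save("P.npy",np.r_[P,th])
st=telemetry.get_state(); print(st["eef_pos"],st["ee_rot"],st["force"],st["width"],st["gripper_force"])
```

```text
[ 0.636  -0.2922 -1.0913  0.9916  0.9856] [[0.0, -1.1], [-0.4, -1.0], [-0.6, -0.6], [0.8, -0.3], [-0.1, 0.1], [0.0, -1.8], [-0.6, -0.7], [-0.4, -0.9], [-0.2, -0.5], [-0.0, 0.7], [0.8, 0.7]]
th 0.3857132175598059 hinge [ 0.44697577 -0.22136397]
[ 0.50231227 -0.00152371  0.19102981] [3.14050825e+00 2.62088610e-04 2.44156133e+00] [0.23070905 3.9710145  1.2656778 ] 0.012874104332115327 39.98133301734924
```

Call:
{"method": "servo_tool", "body": {
  "series": [
    [[-4.1,2,0,0.02],[-4.1,2,0,0.02],[-4.1,2,0,0.02],[-4.1,2,0,0.02],[-4.1,2,0,0.02],[-4.1,2,0,0.02],[-4.1,2,0,0.02],[-4.1,2,0,0.02],[-4.1,2,0,0.02],[-4.1,2,0,0.02]]
  ]
}}

```text
t: 6.55
eef_pos: [0.5453, -0.0175, 0.191]
ee_rot: [-3.141, 0.0, 2.239]
force: [-0.2, 1.0, 4.1]
width: 0.013
gripper_force: 40.0
```

Call:
{"method": "servo_tool", "body": {
  "series": [
    [[0,0.1,-4,0],[0,0,-4,0],[0,-0.2,-4,0],[0,-0.3,-4,0],[0,-0.5,-4,0],[0,-0.5,-4,0],[0,-0.4,-2,0],[0,0,0,0],[0,0,0,0],[0,0,0,0]]
  ]
}}

```text
t: 7.38
eef_pos: [0.5434, -0.0181, 0.2169]
ee_rot: [3.141, 0.0, 2.241]
force: [1.0, 1.8, -2.8]
width: 0.0129
gripper_force: 40.0
```

```bash
cat >> h.py <<'E'
from scipy.optimize import least_squares as _ls
def report(P):
    from station import telemetry
    s=telemetry.get_state(); e=s["eef_pos"]; yaw=s["ee_rot"][2]
    g=e-[0,0,.019]*np.array([1,1,-1])
    f=lambda v: grip(P,v[0],v[1])-g
    r=_ls(lambda v: np.r_[f(v)],[.1,.1])
    b=Rz(-P[2]-r.x[0])@s["force"][:2]
    print("t",s["t"],"th(pos)",round(r.x[0],4),"th(yaw)",round((yaw-np.pi-P[2]+np.pi)%(2*np.pi)-np.pi,4),"la",round(r.x[1],4),"res mm",(f(r.x)*1e3).round(1),"F bar xyz",b.round(1),round(s["force"][2],1),"M",s["moment"].round(2),"w",s["width"])
E
python3 -c "
from h import *
report(np.load('P.npy')[:3])"
```

```text
t 7.3833 th(pos) 0.1901 th(yaw) 0.1911 la 0.2128 res mm [0.5 1.  0.2] F bar xyz [-0.8  1.9] -2.8 M [ 0.99 -0.24 -0.1 ] w 0.012870522656587745
```

Call:
{"method": "servo_tool", "body": {
  "series": [
    [[-4.1,2,0,0.02],[-4.1,2,0,0.02],[-4.1,2,0,0.02],[-4.1,2,0,0.02],[-4.1,2,0,0.02],[-2.05,1,0,0.01],[-2.05,1,0,0.01],[-2.05,1,0,0.01],[-2.05,1,0,0.01],[0,0,0,0]]
  ]
}}

```text
t: 8.22
eef_pos: [0.5705, -0.0335, 0.2162]
ee_rot: [-3.14, -0.002, 2.1]
force: [-4.4, 5.5, -3.8]
width: 0.0129
gripper_force: 40.0
```

```bash
python3 -c "
from h import *
report(np.load('P.npy')[:3])"
```

```text
t 8.2167 th(pos) 0.0517 th(yaw) 0.0499 la 0.2057 res mm [0.7 1.1 0.3] F bar xyz [-7. -1.] -3.8 M [ 1.49  1.37 -0.  ] w 0.01287100030820529
```

Gasket force matches the model (about 7 N at 0.05). Pressing on to about 0.008.

Call:
{"method": "servo_tool", "body": {
  "series": [
    [[-2.05,1,0,0.01],[-2.05,1,0,0.01],[-2.05,1,0,0.01],[-1,0.5,0,0.005],[-1,0.5,0,0.005],[0,0,0,0],[0,0,0,0],[0,0,0,0],[0,0,0,0],[0,0,0,0]]
  ]
}}

```text
t: 9.05
eef_pos: [0.5765, -0.0375, 0.2155]
ee_rot: [-3.138, -0.004, 2.061]
force: [-7.9, 8.7, -4.2]
width: 0.0127
gripper_force: 40.0
```

```bash
python3 -c "
from h import *
report(np.load('P.npy')[:3])"
```

```text
t 9.05 th(pos) 0.0198 th(yaw) 0.0109 la 0.1992 res mm [0.8 1.2 0.3] F bar xyz [-11.4  -2.8] -4.2 M [3.12 2.78 0.1 ] w 0.012690613593440606
```

Call:
{"method": "servo_tool", "body": {
  "series": [
    [[-1,0.5,0,0.002],[-1,0.5,0,0.002],[-1,0.5,0,0.002],[0,0,0,0],[0,0,0,0],[0,0,0,0],[0,0,0,0],[0,0,0,0],[0,0,0,0],[0,0,0,0]]
  ],
  "grip_force": 50
}}

```text
t: 9.88
eef_pos: [0.5787, -0.0391, 0.2152]
ee_rot: [-3.137, -0.005, 2.055]
force: [-9.7, 10.5, -3.5]
width: 0.0125
gripper_force: 50.0
```

```bash
python3 -c "
from h import *
report(np.load('P.npy')[:3])"
```

```text
t 9.8833 th(pos) 0.0079 th(yaw) 0.0048 la 0.1958 res mm [0.9 1.2 0.3] F bar xyz [-13.9  -3.7] -3.5 M [3.85 3.34 0.06] w 0.012480328794108222
```

Call:
{"method": "servo_tool", "body": {
  "series": [
    [[-1,0.4,0,0.001],[-1,0.4,0,0.001],[0,0,0,0],[0,0,0,0],[0,0.2,1,0],[0,0.2,1,0],[0,0.2,1,0],[0,0.2,1,0],[0,0.1,1,0],[0,0,0,0]]
  ]
}}

```text
t: 10.72
eef_pos: [0.5804, -0.0397, 0.211]
ee_rot: [-3.137, -0.005, 2.053]
force: [-15.7, 14.4, 3.5]
width: 0.0126
gripper_force: 50.0
```

```bash
python3 -c "
from h import *
report(np.load('P.npy')[:3])"
```

```text
t 10.7167 th(pos) 0.0016 th(yaw) 0.0031 la 0.1534 res mm [1.  1.4 0.2] F bar xyz [-20.   -7.3] 3.5 M [5.   5.52 0.01] w 0.012605424252168764
```

Call:
{"method": "servo_tool", "body": {
  "series": [
    [[0.5,-0.2,0,0],[0,0.1,0.5,0],[0,0.1,0.5,0],[0,0,0,0],[0,0,0,0],[0,0,0,0],[0,0,0,0],[0,0,0,0],[0,0,0,0],[0,0,0,0]]
  ]
}}

```text
t: 11.55
eef_pos: [0.5804, -0.0397, 0.211]
ee_rot: [-3.138, -0.004, 2.053]
force: [-15.8, 13.2, 9.7]
width: 0.0128
gripper_force: 50.0
```

```bash
python3 -c "
from h import *
report(np.load('P.npy')[:3])"
```

```text
t 11.55 th(pos) 0.0016 th(yaw) 0.0032 la 0.1524 res mm [1.  1.3 0.2] F bar xyz [-19.   -7.9] 9.7 M [ 4.57  5.98 -0.05] w 0.012814076916301825
```

Firm contact: z stopped while Fz rose, so the bar rests on the keeper top with the door at its stop. I'll lighten the down force and ease the door out.

Call:
{"method": "servo_tool", "body": {
  "series": [
    [[0,0,-0.4,0],[0.3,-0.15,0,-0.001],[0.3,-0.15,0,-0.001],[0.3,-0.15,0,-0.001],[0.3,-0.15,0,-0.001],[0.3,-0.15,0,-0.001],[0.3,-0.15,0,-0.001],[0,0,0,0],[0,0,0,0],[0,0,0,0]]
  ]
}}

```text
t: 12.38
eef_pos: [0.5797, -0.0392, 0.2111]
ee_rot: [-3.138, -0.003, 2.059]
force: [-11.4, 9.1, 2.8]
width: 0.0126
gripper_force: 50.0
```

```bash
python3 -c "
from h import *
report(np.load('P.npy')[:3])"
```

```text
t 12.3833 th(pos) 0.0056 th(yaw) 0.009 la 0.1534 res mm [0.9 1.3 0.2] F bar xyz [-13.4  -5.9] 2.8 M [ 3.11  4.11 -0.09] w 0.01258418355856086
```

Call:
{"method": "servo_tool", "body": {
  "series": [
    [[0.25,-0.12,0.1,-0.0012],[0.25,-0.12,0,-0.0012],[0.25,-0.12,0,-0.0012],[0.25,-0.12,0.1,-0.0012],[0.25,-0.12,0,-0.0012],[0.25,-0.12,0,-0.0012],[0,0,0,0],[0,0,0,0],[0,0,0,0],[0,0,0,0]]
  ]
}}

```text
t: 13.22
eef_pos: [0.5786, -0.0383, 0.211]
ee_rot: [-3.139, -0.003, 2.066]
force: [-10.1, 7.5, 3.1]
width: 0.0125
gripper_force: 50.0
```

Call:
{"method": "servo_tool", "body": {
  "series": [
    [[0.25,-0.12,0.1,-0.0012],[0.25,-0.12,0,-0.0012],[0.25,-0.12,0,-0.0012],[0.25,-0.12,0.1,-0.0012],[0.25,-0.12,0,-0.0012],[0,0,0,0],[0,0,0,0],[0,0,0,0],[0,0,0,0],[0,0,0,0]]
  ]
}}

```text
t: 14.05
eef_pos: [0.5777, -0.0376, 0.211]
ee_rot: [-3.139, -0.002, 2.073]
force: [-9.7, 7.3, 3.2]
width: 0.0131
gripper_force: 50.0
```

```bash
python3 -c "
from h import *
report(np.load('P.npy')[:3])"
```

```text
t 14.05 th(pos) 0.0168 th(yaw) 0.0223 la 0.1523 res mm [0.9 1.3 0.2] F bar xyz [-11.   -5.1] 3.2 M [ 2.52  3.63 -0.07] w 0.013051013909557974
```

Call:
{"method": "servo_tool", "body": {
  "series": [
    [[0.25,-0.12,0.1,-0.0012],[0.25,-0.12,0,-0.0012],[0.25,-0.12,0,-0.0012],[0.25,-0.12,0,-0.0012],[0.25,-0.12,0,-0.0012],[0,0,0,0],[0,0,0,0],[0,0,0,0],[0,0,0,0],[0,0,0,0]]
  ]
}}

```text
t: 14.88
eef_pos: [0.5767, -0.0369, 0.2108]
ee_rot: [-3.139, -0.002, 2.078]
force: [-9.4, 7.1, 1.8]
width: 0.0126
gripper_force: 50.0
```

Call:
{"method": "servo_tool", "body": {
  "series": [
    [[0.25,-0.12,0.1,-0.0012],[0.25,-0.12,0,-0.0012],[0.25,-0.12,0,-0.0012],[0.25,-0.12,0,-0.0012],[0.25,-0.12,0,-0.0012],[0,0,0,0],[0,0,0,0],[0,0,0,0],[0,0,0,0],[0,0,0,0]]
  ]
}}

```text
t: 15.72
eef_pos: [0.5755, -0.0359, 0.2103]
ee_rot: [-3.139, -0.003, 2.084]
force: [-8.7, 7.2, 1.2]
width: 0.0123
gripper_force: 50.0
```

Z has started to sag and Fz to fall, so I'll probe downward here.

Call:
{"method": "servo_tool", "body": {
  "series": [
    [[0,0,0.3,0],[0,0,0.3,0],[0,0,0.3,0],[0,0,0,0],[0,0,0,0],[0,0,0,0],[0,0,0,0],[0,0,0,0],[0,0,0,0],[0,0,0,0]]
  ]
}}

```text
t: 16.55
eef_pos: [0.5756, -0.0359, 0.2094]
ee_rot: [-3.139, -0.003, 2.084]
force: [-8.0, 8.6, 1.0]
width: 0.0126
gripper_force: 50.0
```

```bash
python3 -c "
from h import *
report(np.load('P.npy')[:3])"
```

```text
t 16.55 th(pos) 0.0295 th(yaw) 0.0341 la 0.1365 res mm [0.9 1.3 0.2] F bar xyz [-11.4  -2.8] 1.0 M [ 2.58  3.07 -0.09] w 0.012646020223517218
```

It gives way freely; the bar is entering the notch. Lowering on with the door held.

Call:
{"method": "servo_tool", "body": {
  "series": [
    [[0,0.1,0.5,0],[0,0.1,0.5,0],[0,0.1,0.5,0],[0,0,0.5,0],[0,0,0.5,0],[0,0,0.5,0],[0,0,0,0],[0,0,0,0],[0,0,0,0],[0,0,0,0]]
  ]
}}

```text
t: 17.38
eef_pos: [0.5759, -0.0359, 0.2065]
ee_rot: [-3.139, -0.002, 2.084]
force: [-7.7, 7.3, 0.8]
width: 0.0131
gripper_force: 50.0
```

```bash
python3 -c "
from h import *
report(np.load('P.npy')[:3])"
```

```text
t 17.3833 th(pos) 0.0292 th(yaw) 0.0342 la 0.1069 res mm [1.  1.4 0.2] F bar xyz [-10.2  -3.2] 0.8 M [ 2.4   3.1  -0.06] w 0.013094236175116738
```

Call:
{"method": "servo_tool", "body": {
  "series": [
    [[0,0.1,1,0],[0,0.1,1,0],[0,0,1,0],[0,0.1,1,0],[0,0,1,0],[0,0,1,0],[0,0,0.5,0],[0,0,0,0],[0,0,0,0],[0,0,0,0]]
  ]
}}

```text
t: 18.22
eef_pos: [0.5762, -0.0358, 0.2002]
ee_rot: [-3.139, -0.002, 2.085]
force: [-8.0, 6.7, 2.4]
width: 0.0123
gripper_force: 50.0
```

```bash
python3 -c "
from h import *
report(np.load('P.npy')[:3])"
```

```text
t 18.2167 th(pos) 0.0291 th(yaw) 0.0343 la 0.0429 res mm [1.1 1.5 0.1] F bar xyz [-9.7 -3.7] 2.4 M [ 2.34  3.2  -0.06] w 0.012341148704915218
```

Call:
{"method": "servo_tool", "body": {
  "series": [
    [[0,0,0.5,0],[0,0,0.5,0],[0,0,0.5,0],[0,0,0.5,0],[0,0,0.4,0],[0,0,0,0],[0,0,0,0],[0,0,0,0],[0,0,0,0],[0,0,0,0]]
  ]
}}

```text
t: 19.05
eef_pos: [0.5762, -0.0358, 0.1978]
ee_rot: [-3.139, -0.002, 2.085]
force: [-8.7, 6.6, 2.1]
width: 0.0123
gripper_force: 50.0
```

```bash
python3 -c "
from h import *
report(np.load('P.npy')[:3])"
```

```text
t 19.05 th(pos) 0.0289 th(yaw) 0.0344 la 0.0183 res mm [1.1 1.6 0. ] F bar xyz [-10.   -4.4] 2.1 M [2.29 3.04 0.03] w 0.012343516718547729
```

Call:
{"method": "servo_tool", "body": {
  "series": [
    [[0,0,0.4,0],[0,0,0.4,0],[0,0,0.4,0],[0,0,0.4,0],[0,0,0,0],[0,0,0,0],[0,0,0,0],[0,0,0,0],[0,0,0,0],[0,0,0,0]]
  ]
}}

```text
t: 19.88
eef_pos: [0.5764, -0.0358, 0.1977]
ee_rot: [-3.14, -0.001, 2.085]
force: [-12.4, 7.6, 11.4]
width: 0.0126
gripper_force: 50.0
```

Run:
```python
from h import *
report(np.load('P.npy')[:3])
from station import eyes
im=eyes.grab_frame("scene")[200:330,200:360,::-1]
cv2.imwrite("pics/s2.png",cv2.resize(im,None,fx=4.5,fy=4.5,interpolation=cv2.INTER_CUBIC))
```

```text
t 19.8833 th(pos) 0.0285 th(yaw) 0.0348 la 0.0173 res mm [1.1 1.6 0. ] F bar xyz [-12.7  -7.1] 11.4 M [2.76 4.64 0.  ] w 0.012555288140821923
```

View pics/s2.png

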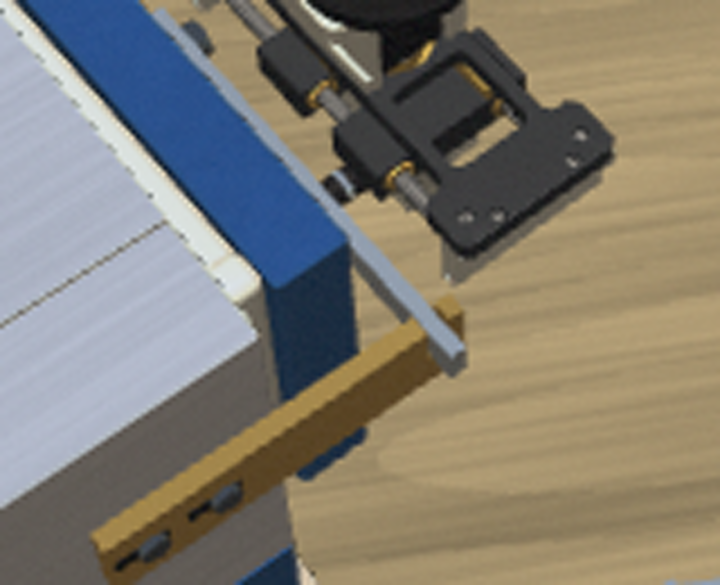

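The picture shows the bar lying in the notch at about (440,330), behind the lip. The 13 mm drop and firm floor contact agree. I'll unload the wrist, letting the lip take the door, then release.

Call:
{"method": "servo_tool", "body": {
  "series": [
    [[0,0,-0.4,0],[0,0,-0.4,0],[0.5,-0.3,0,0],[0.5,-0.2,0,0],[0.5,-0.2,0,0],[0.5,-0.2,0,0],[0,0,0,0],[0,0,0,0],[0,0,0,0],[0,0,0,0]]
  ]
}}

```text
t: 20.77
eef_pos: [0.5753, -0.0351, 0.1978]
ee_rot: [-3.14, -0.0, 2.085]
force: [-7.8, 3.9, 3.8]
width: 0.0124
gripper_force: 50.0
```

```bash
python3 -c "
from h import *
report(np.load('P.npy')[:3])"
```

```text
t 20.7667 th(pos) 0.0342 th(yaw) 0.0347 la 0.0181 res mm [1.1 1.6 0. ] F bar xyz [-7.2 -4.8] 3.8 M [1.25 2.57 0.11] w 0.012408911230243073
```

Call:
{"method": "servo_tool", "body": {
  "series": [
    [[0.5,-0.2,0,0],[0.5,-0.2,0,0],[0.5,-0.2,0,0],[0,-0.2,0,0],[0,0,0,0],[0,0,0,0],[0,0,0,0],[0,0,0,0],[0,0,0,0],[0,0,0,0]]
  ]
}}

```text
t: 21.6
eef_pos: [0.5752, -0.0349, 0.1977]
ee_rot: [3.141, 0.001, 2.085]
force: [-1.0, -4.6, 4.4]
width: 0.0125
gripper_force: 50.0
```

```bash
python3 -c "
from h import *
report(np.load('P.npy')[:3])"
```

```text
t 21.6 th(pos) 0.0351 th(yaw) 0.0344 la 0.0176 res mm [1.  1.5 0. ] F bar xyz [ 3.5 -3.1] 4.4 M [-2.17  0.71  0.03] w 0.012549713336465599
```

The lip holds the door. Release and withdraw upward.

Call:
{"method": "servo_tool", "body": {
  "series": [
    [[0,0,0,0],[0,0,0,0],[0,0,0,0],[0,0,0,0],[0,0,0,0],[0,0,0,0],[0,0,0,0],[0,0,0,0],[0,0,0,0],[0,0,0,0]]
  ],
  "claw": -0.3
}}

```text
t: 22.43
eef_pos: [0.5748, -0.0341, 0.197]
ee_rot: [3.142, -0.0, 2.085]
force: [0.6, -0.8, -0.4]
width: 0.0567
gripper_force: 0.0
```

Call:
{"method": "servo_tool", "body": {
  "series": [
    [[0,0,-5,0],[0,0,-10,0],[0,0,-15,0],[0,0,-20,0],[0,0,-25,0],[0,0,-30,0],[0,0,-30,0],[0,0,-30,0],[0,0,-10,0],[0,0,0,0]]
  ]
}}

```text
t: 23.27
eef_pos: [0.5758, -0.0343, 0.3767]
ee_rot: [3.135, 0.003, 2.085]
force: [0.8, -1.2, -0.9]
width: 0.0572
gripper_force: 0.0
```

Call:
{"method": "servo_tool", "body": {
  "series": [
    [[30,0,0,0],[30,0,0,0],[30,0,0,0],[20,0,0,0],[0,0,0,0],[0,0,0,0],[0,0,0,0],[0,0,0,0],[0,0,0,0],[0,0,0,0]]
  ]
}}

```text
t: 24.1
eef_pos: [0.5289, 0.0425, 0.3716]
ee_rot: [3.139, -0.023, 2.112]
force: [0.7, 0.6, 0.1]
width: 0.0567
gripper_force: 0.0
```

Run:
```python
from station import eyes
import cv2
im=eyes.grab_frame("scene")[150:340,120:360,::-1]
cv2.imwrite("pics/s3.png",cv2.resize(im,None,fx=3.1,fy=3.1,interpolation=cv2.INTER_CUBIC))
```

```text
(no output)
```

View pics/s3.png

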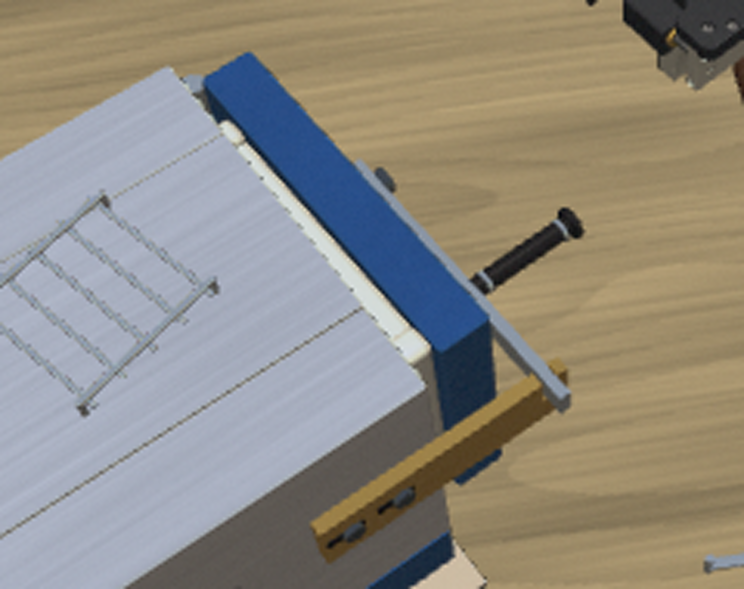

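The door is shut, the bar sits down in the notch with the lip tip showing in front at (562,372), the gripper is clear, and the rack hasn't moved.

```bash
python3 -c "
from station import ticket; print(ticket.job_done())"
```

```text
the job is handed in; nothing more can be done
None
```

The kiln door is shut and held by the latch alone: the bar was felt onto the notch floor and is seen in the notch, the gripper is clear, nothing else was touched, and I handed the job in at about 24 s.

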